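# Refill the revolving nail tray from the tin mug

### The arm

A 7-joint arm with a two-finger parallel gripper is mounted at the origin on a cart in front of the work surface, level with it; the furniture and walls round the work are solid. World frame = base frame: x ahead of the robot, y to its left, z up, the work surface at z = 0. Lengths are in m, angles in degrees, forces in N, time in s.
With the tool pointing down it reaches from about 0.35 to 0.9 m from the base axis. Payload 8.1 kg.
Tool frame: the origin (TCP) lies on the centre line of the jaws, within the pads' length; the fingertips stand 8 mm ahead of it and the grasp point (between the pads) lies 11 mm behind it (nose_length is the distance from the TCP to the fingertips, in m); y points along the fingers, x is the direction in which the jaws open and shut, and the axes are right-handed (so a half turn about y gives the same grasp; the last joint's range is limited). The gripper opens to 85 mm and grips with 20 to 120 N. Pads are 22 mm wide; open, the fingers measure 114 mm over their backs; the gripper's body (76 mm by 85 mm) begins 54 mm behind the grasp point. The pads swing forward as they close: fully open they stand 13 mm farther back than shut.
Start: joints at [-76.753, 24.895, 1.432, 90.138, -0.665, 64.973, -4.303], TCP at [0.205, 0.591, 0.199] pointing down, gripper open.
Joint ranges: [-149.89, 149.89], [-25.12, 119.58], [-72.63, 75.52], [4.76, 147.25], [-75.54, 255.54], [6.69, 114.76], [-157.13, 157.13]. Speed limits (degrees/s): [127.2, 127.2, 172.46, 172.46, 180, 180, 180].

### API

Orientations are given as [roll, pitch, yaw] about the fixed x, y, z axes, in that order (R = Rz(yaw) Ry(pitch) Rx(roll)).
In Python, from cell import * gives the robot as it stands. The module is installed in compiled form; this text tells all that it offers. Calls block until the motion is done:
- reach(position, orientation): joint-space move of the TCP to a pose.
- servo_line(position, v=0.15, frame=None): straight line of the TCP; frame=None keeps the orientation; v is the mean speed in m/s.
- move_joints(angles): joint-space move.
- ungrasp() and clamp(): open the fingers fully, or close them until they stop; the grip force is fixed at half the most.
- sleep(seconds).
- ik(position, orientation): joint angles nearest the present ones, or None.
- snapshot(name): name is "side" or "top"; returns a dict with "img" (420x560x3 uint8, red, green, blue), "fovy" (degrees; the focal length in pixels is half the picture's height over the tangent of half this angle, whatever the lens; pixels are square), "cx", "cy" (the principal point, pixels), "k1" (the pictures are not rectified: a ray, as slopes to the right and down, at radius r is drawn at 1 + k1 r^2 times it, then the intrinsics apply), "cam_to_world" (4x4, takes a point from camera to world coordinates). Camera axes: x right, y up, looking along -z (the intrinsics and any distortion apply to the point x, -y, -z); pixel columns grow to the right and rows downward; lengths in m; the calibration is good to about 2 mm. A picture is of the moment at which its call begins. There is no depth.
A pose or a line that the arm cannot do raises MotionError and nothing moves.
- sign_off(): hands the job in, once; it reports no verdict.
Readings, each from a call of its own:
- read_t(): time.
- read_qpos(): joint angles.
- read_qvel(): joint speeds.
- read_joint_efforts(): joint torques, N m.
- read_ee_pos(): TCP position.
- read_orientation(): TCP orientation.
- read_ft_force(): force on the tool from outside, world axes, zero at the start.
- read_wrist_torque(): the same for the moment, N m.
- read_finger_gap(): finger opening in m.
Only numpy, scipy, OpenCV 4.12 (cv2) and the standard library are available. Lean on these libraries where they do the work, as an engineer would, in place of code of your own. Each camera call takes 0.05 s, during which the arm holds its last target. There are 200 camera calls.

### The job

The empty compartment of the revolving nail tray has ended up turned away from you: first turn the tray until that compartment is at the side nearest to you, then pour all five brass studs from the tin mug into it. Stand the empty mug back upright on the bench, and leave the other things on the bench where they are.

Things in the scene. Friction and masses are not known exactly. Their poses are not given: they have to be found in the camera images.
- tray_foot: Fixed round steel foot of the revolving nail tray, 140 mm across, 10 mm high; origin on the bench under its centre, on the tray's turning axis. Its x axis is parallel to world x, so its -x side is the side nearest the robot. The foot cannot be moved.
- nail_tray (a joint): Angle (rad) of the round wooden nail tray on its foot: grows counter-clockwise seen from above, turns freely well past a full turn either way, with light friction (about 0.6 N at the dividers' outer ends), and stays where it is left. 0 (or any full turn) = the empty compartment points straight to the robot's side (-x).
- tray_hub (a point): Centre of the nail tray on top of its bottom board, 22 mm above the bench. The tray is 192 mm across, outer wall 6 mm thick, rim 60 mm above the bench; the hub is a wooden knob 28 mm across, top 76 mm above the bench. The axes turn with the tray: x and y run along the two crossed dividers, and the empty compartment is the quarter where both are positive.
- empty_pocket (a point): Middle of the empty compartment's bare bottom, 22 mm above the bench, 59 mm from the tray's axis. It is one of four equal open-topped quarters parted by dividers 6 mm thick with tops 56 mm above the bench; the others hold iron tacks, wooden pegs and brass brads. Axes as tray_hub.
- tin_mug: Open metal mug, 72 mm high, flared: 52 mm across at the foot, 76 mm across the rim, walls 3 mm, bottom 4 mm; about 0.14 kg. Origin at the centre of its underside, z up through the mouth, x towards its handle.
- mug_handle (a point): Point on the mug's handle to take it by, 59 mm from the mug's axis and 44 mm above its underside. The handle is a square loop of flat strap 12 mm wide (along the mug's y) and 4 mm thick: level top bar from the wall out to 68 mm at height 60 mm, upright bar there, level lower bar at height 22 mm.
- mug_mouth (a point): Centre of the mug's mouth, 72 mm above its underside; axes of the mug.
- rubber_heel: Bystander: dark rubber heel, 64 x 66 x 12 mm, origin under its centre.
- stud_1: Brass boot stud (one of five alike, in the mug at the start): square head 14 x 14 x 7 mm, round stem 9 mm thick, 17 mm long in all, about 14 g; origin at the centre of the head's face, z along the stem.
- stud_2: Brass boot stud (one of five alike, in the mug at the start): square head 14 x 14 x 7 mm, round stem 9 mm thick, 17 mm long in all, about 14 g; origin at the centre of the head's face, z along the stem.
- stud_3: Brass boot stud (one of five alike, in the mug at the start): square head 14 x 14 x 7 mm, round stem 9 mm thick, 17 mm long in all, about 14 g; origin at the centre of the head's face, z along the stem.
- stud_4: Brass boot stud (one of five alike, in the mug at the start): square head 14 x 14 x 7 mm, round stem 9 mm thick, 17 mm long in all, about 14 g; origin at the centre of the head's face, z along the stem.
- stud_5: Brass boot stud (one of five alike, in the mug at the start): square head 14 x 14 x 7 mm, round stem 9 mm thick, 17 mm long in all, about 14 g; origin at the centre of the head's face, z along the stem.

How it is judged:
By the outcome, as a careful person would: the job done as asked, in the order asked, and still so for the second after the job is handed in, with the robot touching nothing.
It also fails if it takes over 67 s, if anything falls off the work surface, if the arm or the gripper's body presses on something with over 40 N, if the wrist force passes 120 N, or if a joint passes its speed limit or range.

## Working session

There is one attempt and no reset: what is moved stays moved. The work goes in short steps, each a Python script; the robot and the scene stay as the last script left them, time stands still between calls to the robot, and variables do not carry over. Pictures are saved under pics/ and viewed, about 8 in all and at most 12, crops included, and the job is handed in when it is done.

```bash
mkdir -p pics
cat > h.py <<'E'
from cell import *
import numpy as np, cv2
def shot(n,name):
    s=snapshot(n); cv2.imwrite(f"pics/{name}.png",s["img"][:,:,::-1]); 
    np.savez(f"pics/{name}.npz",**s); return s
def ray(s,u,v):
    h,w=s["img"].shape[:2]; f=h/2/np.tan(np.radians(float(s["fovy"]))/2)
    K=np.array([[f,0,s["cx"]],[0,f,s["cy"]],[0,0,1]],float)
    p=cv2.undistortPoints(np.array([[[u,v]]],float),K,np.array([float(s["k1"]),0,0,0]))[0,0]
    T=np.array(s["cam_to_world"]); d=T[:3,:3]@np.array([p[0],-p[1],-1]); return T[:3,3],d
def onz(s,u,v,z):
    o,d=ray(s,u,v); return o+d*(z-o[2])/d[2]
def proj(s,P):
    h,w=s["img"].shape[:2]; f=h/2/np.tan(np.radians(float(s["fovy"]))/2)
    T=np.array(s["cam_to_world"]); c=T[:3,:3].T@(np.array(P)-T[:3,3]); x,y=c[0]/-c[2],-c[1]/-c[2]
    k=1+float(s["k1"])*(x*x+y*y); return np.array([f*x*k+s["cx"],f*y*k+s["cy"]])
E
python3 - <<'E'
from h import *
for n in("top","side"):
    s=shot(n,n+"0"); print(n,s["fovy"],s["cx"],s["cy"],s["k1"],np.round(s["cam_to_world"],3).tolist())
print(read_t(),read_orientation(),read_finger_gap())
E
```

```text
top 42.47439695222621 271.17683457485896 206.129032381339 -0.14300635497425956 [[-0.103, 0.974, -0.201, 0.327], [-0.995, -0.101, 0.019, -0.155], [-0.002, 0.202, 0.979, 0.979], [0.0, 0.0, 0.0, 1.0]]
side 45.86040838619168 286.14125400686135 207.8755263537885 -0.08675365062254375 [[-0.942, 0.213, -0.261, 0.268], [-0.337, -0.574, 0.746, 0.486], [0.01, 0.79, 0.612, 0.605], [0.0, 0.0, 0.0, 1.0]]
0.1 [-9.00070509e+01  8.19051972e-02  7.08669997e+01] 0.08557811284125735
```

View pics/top0.png

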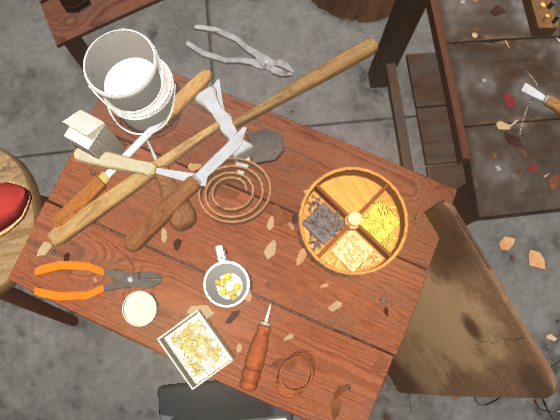

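View pics/side0.png

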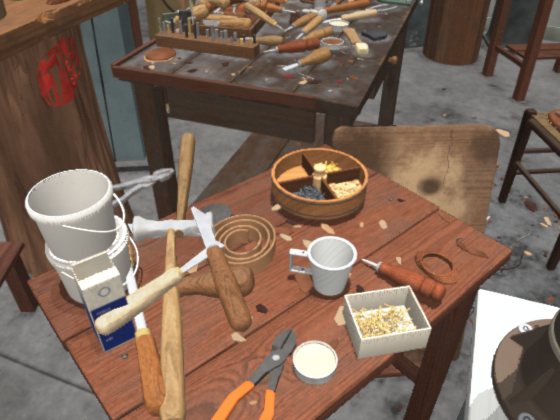

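Top view: tray centred near (353,220) with the empty quarter at (353,185), which is the far side (+x). The mug is at (227,284) with its handle towards (221,253), and the heel is at (262,147). Next I'll zoom in for accuracy.

Run:
```python
from h import *
s=np.load("pics/top0.npz"); im=s["img"][150:315,190:420,::-1]
cv2.imwrite("pics/crop.png",cv2.resize(im,None,fx=3.4,fy=3.4,interpolation=cv2.INTER_CUBIC))
side=np.load("pics/side0.npz")
print("hub",onz(s,353.5,219,.076),"side",onz(side,319,170,.076))
print("mug",onz(s,227,284,.072),"side",onz(side,332,252,.072))
print("handle",onz(s,221,253,.06),"side",onz(side,298,256,.06))
print("heel",onz(s,265,146,.012))
for n in [(315,189),(391,188),(382,254),(324,255)]: print(onz(s,*n,.056))
```

```text
hub [ 0.47549052 -0.30915031  0.076     ] side [ 0.47392767 -0.29269281  0.076     ]
mug [ 0.38854611 -0.08501173  0.072     ] side [ 0.38899598 -0.08123128  0.072     ]
handle [ 0.44298081 -0.07857098  0.06      ] side [ 0.44017062 -0.06623749  0.06      ]
heel [ 0.64092314 -0.17358253  0.012     ]
[ 0.53893624 -0.25214181  0.056     ]
[ 0.52699848 -0.38649316  0.056     ]
[ 0.4127784  -0.35377544  0.056     ]
[ 0.42181086 -0.25374226  0.056     ]
```

View pics/crop.png

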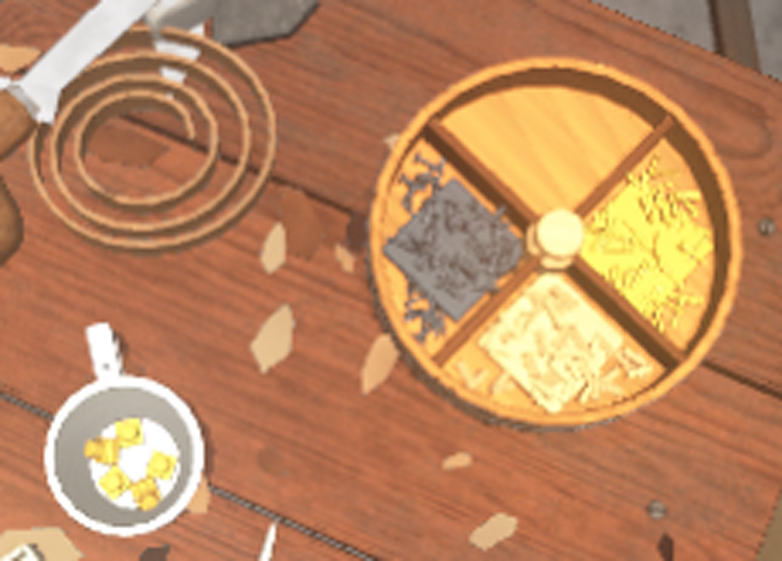

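```bash
cat >> h.py <<'E'
from scipy.spatial.transform import Rotation as Ro
GT=np.array([.059,0,.033])           # TCP in mug frame
def eul(R): return Ro.from_matrix(R).as_euler('xyz',degrees=True)
def mugR(psi,th,axis='y',sg=-1):     # heading psi of handle, then tipped by th about own axis
    return (Ro.from_euler('z',psi,degrees=True)*Ro.from_euler(axis,sg*th,degrees=True)).as_matrix()
def rel(flip): return Ro.from_euler('xyz',[-90,0,90 if flip else -90],degrees=True).as_matrix()
E
python3 - <<'E'
from h import *
s=np.load("pics/top0.npz")
c=lambda x,y,z:onz(s,x/3.4+190,y/3.4+150,z)
print("hub",c(562,232,.076),"rim",c(556,242,.06)); 
H=(c(562,232,.076)+c(556,242,.06))/2
for p in [(432,128),(672,122),(680,362),(435,358)]:
    d=c(*p,.056)-H; print("div",np.degrees(np.arctan2(d[1],d[0])),np.hypot(*d[:2]))
M=c(125,455,.072); h=c(100,328,.06); d=h-M; print("mug",M,"handle ang",np.degrees(np.arctan2(d[1],d[0])),np.hypot(*d[:2]))
P=np.array([.416,-.307,.1])
for axis,sg,lip in (('y',-1,[-.038,0,.072]),('x',1,[0,-.038,.072]),('x',-1,[0,.038,.072])):
  for fl in (0,1):
    for psi in range(-180,180,30):
      r=[]
      for th in (60,90,110,125,140):
        R=mugR(psi,th,axis,sg); q=ik((P+R@(GT-np.array(lip))).tolist(),eul(R@rel(fl)).tolist()); r.append(q is not None)
        if th==125 and q is not None: qq=np.round(q).astype(int)
      if sum(r)>=3: print(axis,sg,fl,psi,r,qq if r[3] else '')
E
```

```text
hub [ 0.4764823  -0.31238536  0.076     ] rim [ 0.47431622 -0.31143425  0.06      ]
div 40.42251892567839 0.08616065136605451
div -50.99901096052364 0.08901619340978743
div -141.111729786091 0.08784996808356502
div 127.69091188769328 0.08667382384487678
mug [ 0.38887829 -0.08464617  0.072     ] handle ang 6.798736258422695 0.06604751976671792
y -1 0 -150 [True, True, True, True, False] [-21  96  54  78  30 112 150]
y -1 0 -120 [True, True, True, True, True] [-29  86  35  99  45  99 116]
y -1 0 -90 [True, True, True, True, True] [-24  81  12 120  64 106  75]
y -1 0 -60 [True, False, False, True, True] [-21  93   7 138  72 113  32]
y -1 0 0 [True, True, False, True, True] [124 108 -53 127 -68  53 108]
y -1 0 30 [True, True, True, True, True] [ 78  77  -9 109 -73 115  94]
y -1 0 60 [True, True, True, True, True] [ 83  83 -30  85 -54 111  56]
y -1 0 90 [True, True, True, False, False] 
y -1 1 -150 [True, True, True, True, True] [-20  94  51  78  32 113 -33]
y -1 1 -120 [True, True, True, True, True] [-37  93  47 100  38  90 -55]
y -1 1 -90 [True, True, True, True, True] [-48  95  40 122 
[... 1917 characters left out ...]
 1 -180 [True, True, True, True, True] [ 87 105 -68  70 -21 115 -75]
x -1 1 -60 [True, True, True, True, True] [-14 100  54  71  30 111  58]
x -1 1 -30 [True, True, True, True, True] [-17  87  27  90  53 107  23]
x -1 1 0 [True, True, True, True, True] [-32  90  29 110  62  90  -3]
x -1 1 30 [True, True, True, True, True] [-43 103  29 128  73  82 -41]
x -1 1 90 [False, True, False, True, True] [111 110 -43 127 -73  64  35]
x -1 1 120 [True, True, True, True, True] [ 76  84  -9 113 -69 111  15]
x -1 1 150 [True, True, True, True, True] [ 78  84 -20  92 -52 113 -19]<sys>:0: UserWarning: Gimbal lock detected. Setting third angle to zero since it is not possible to uniquely determine all angles.
```

Run:
```python
from h import *
sd=np.load("pics/side0.npz")
print("side px hub",proj(sd,[.4754,-.312,.076]),"mouth",proj(sd,[.3888,-.0846,.072]),"rim +-y",proj(sd,[.4754,-.216,.06]),proj(sd,[.4754,-.408,.06]),proj(sd,[.3794,-.312,.06]),proj(sd,[.5714,-.312,.06]))
im=sd["img"][140:310,240:400,::-1]
cv2.imwrite("pics/crop_s.png",cv2.resize(im,None,fx=3.5,fy=3.5,interpolation=cv2.INTER_CUBIC))
```

```text
side px hub [321.09925865 164.77416926] mouth [332.69100725 250.66447038] rim +-y [305.82364181 198.71607081] [333.47657754 148.18735338] [368.23677012 181.27511171] [275.34749972 162.39758178]
```

View pics/crop_s.png

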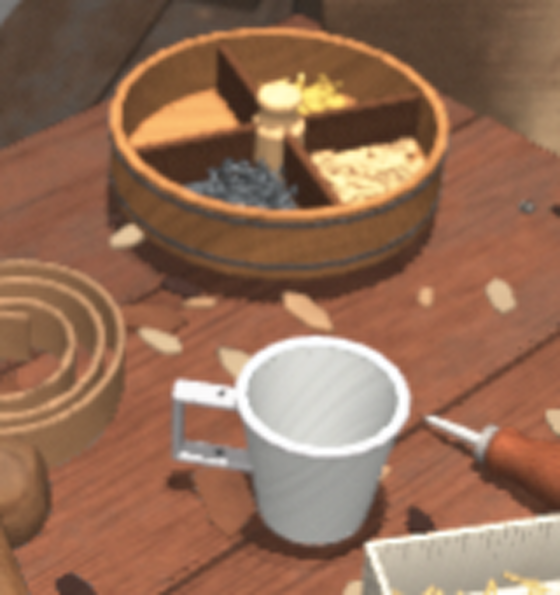

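The side view confirms the positions: hub at (320,166) against a predicted (321,165), mouth at (332,252) against (333,251). Now I'll turn the tray clockwise by about 174°.

Run:
```python
from h import *
H=np.array([.4754,-.3119]); ori=[-90,0,-45]
def at(a,r,z): return [H[0]+r*np.cos(np.radians(a)),H[1]+r*np.sin(np.radians(a)),z]
clamp()
for o in (ori,[-90,0,135]): print(ik(at(-20,.063,.16),o),ik(at(-212,.0636,.04),o))
q0=read_qpos()
best=min(([-90,0,-45],[-90,0,135]),key=lambda o:np.max(np.abs(np.array(ik(at(-20,.063,.16),o))-q0)))
reach(at(-20,.063,.16),best); print(read_t(),best)
servo_line(at(-20,.063,.042),v=.12); print(read_ft_force())
a=np.linspace(-20,-212.3,14)[1:]
for i,x in enumerate(a):
    servo_line(at(x,.0636,.042),v=.1 if i<len(a)-2 else .05)
print(read_t(),read_ft_force(),read_ee_pos())
servo_line(at(-205,.0636,.042),v=.1)
servo_line(at(-205,.0636,.17),v=.2)
# clear view: towards the mug
reach([.36,.05,.25],[-90,0,best[2]]); print(read_t(),read_qpos())
s=shot("top","top1")
```

```text
[ -3.84865224  33.61420589  48.89298488  94.90684513 -27.57909767
  64.28647525   7.5835999 ] [-15.60652269  41.76265486  65.79573295 119.90384364 -49.96046015
  52.51256096  34.23379403]
[ 63.52603654  40.64191234 -61.12850996  88.84145356  36.70770032
  72.59729424 131.9592206 ] [ 57.28132338  31.45034379 -40.51934131 114.20938863  28.84725868
  44.63625898 134.7820385 ]
4.2917 [-90, 0, -45]
[-0.73180325 -0.09964415 -0.56648227]
9.8583 [-0.11467696 -0.50279393 -0.40529019] [ 0.42182927 -0.27760621  0.04198855]
12.2167 [-65.82302228  -9.01304933  44.85145624 120.50434579   6.96341123
  66.11532509 -69.20667758]
```

View pics/top1.png

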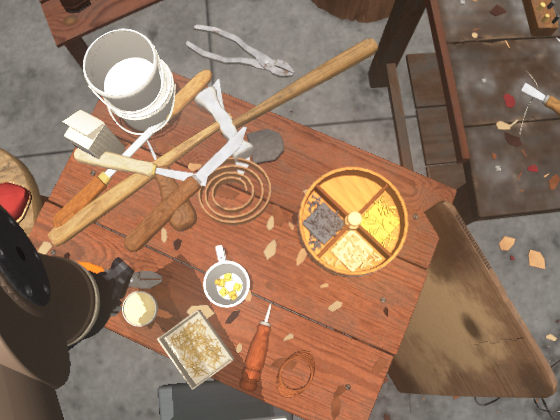

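Run:
```python
from h import *
a=np.load("pics/top0.npz");b=np.load("pics/top1.npz")
d=np.abs(a["img"].astype(int)-b["img"]).max(2)[160:285,290:420]; print("diff",d.mean(),(d>25).sum(), np.abs(a["cam_to_world"]-b["cam_to_world"]).max())
print(read_ee_pos(),read_orientation(),read_finger_gap(),read_t(),proj(b,read_ee_pos()))
s=shot("side","side1"); print(proj(s,read_ee_pos()))
```

```text
diff 6.843138461538461 0 0.0
[0.36013836 0.0492659  0.24969585] [-9.00529266e+01 -9.73608761e-03 -4.50809672e+01] 0.00010957881523065356 12.2667 [119.42626382 306.56268147]
[336.12930631 216.67883025]
```

View pics/side1.png

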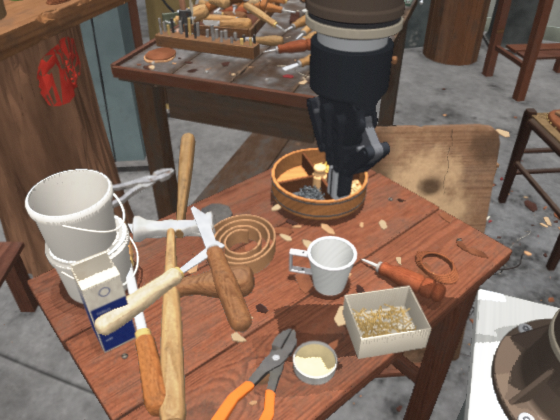

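Run:
```python
from h import *
a=np.load("pics/top1.npz")["img"][230:345,60:175,::-1];b=np.load("pics/side1.npz")["img"][100:230,290:400,::-1]
A=cv2.resize(a,(400,400),interpolation=cv2.INTER_CUBIC);B=cv2.resize(b,(int(110*400/130),400),interpolation=cv2.INTER_CUBIC)
cv2.imwrite("pics/tip.png",np.hstack([A,B]))
```

```text
(no output)
```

View pics/tip.png

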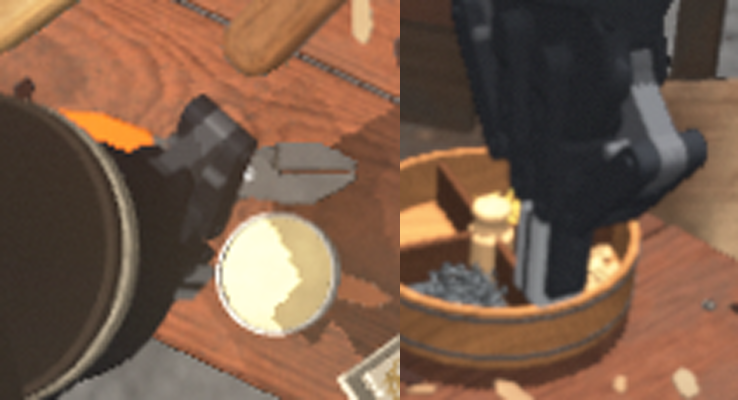

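Run:
```python
from h import *
a=np.load("pics/top1.npz");b=np.load("pics/side1.npz")
tip=np.array([.3601,.0493,.2417]); print("pred tip",proj(a,tip),proj(b,tip))
for z in (.24,.26,.27,.28,.29,.30): print(z,onz(b,338.7,199,z),proj(a,[*tip[:2],z]),proj(b,[*tip[:2],z]))
o,d=ray(a,117,313);O,D=ray(b,338.7,199)
t=np.linalg.lstsq(np.c_[d,-D],O-o,rcond=None)[0];print(o+d*t[0],O+D*t[1])
```

```text
pred tip [121.01698528 306.71469481] [335.67011967 222.17894713]
0.24 [0.36881029 0.00244252 0.24      ] [121.35573352 306.74011585] [335.56572004 223.31567748]
0.26 [0.36329796 0.02896813 0.26      ] [117.27305384 306.43276939] [336.81553441 209.67375005]
0.27 [0.36054179 0.04223093 0.27      ] [115.14886153 306.27202297] [337.45851622 202.62669775]
0.28 [0.35778562 0.05549374 0.28      ] [112.96645273 306.1062719 ] [338.11391362 195.42320354]
0.29 [0.35502945 0.06875654 0.29      ] [110.7234413  305.93528264] [338.78200506 188.05882587]
0.3 [0.35227328 0.08201935 0.3       ] [108.41731153 305.75880709] [339.46307162 180.52899854]
[0.35101699 0.04638022 0.27343581] [0.35941753 0.04764093 0.27407908]
```

The fingertips are seen about 32 mm higher than the reported TCP implies. That explains why the sweep passed over the dividers: the real tip height was about 66 mm. I'll probe the pocket floor gently to calibrate, then sweep again.

Run:
```python
from h import *
H=np.array([.4754,-.3119]); best=[-90,0,-45]
def at(a,r,z): return [H[0]+r*np.cos(np.radians(a)),H[1]+r*np.sin(np.radians(a)),z]
reach(at(-10,.062,.10),best); servo_line(at(-10,.062,.02),v=.12)
f0=read_ft_force(); z=.02
while z>-.016:
    z-=.003; servo_line(at(-10,.062,z),v=.05); f=read_ft_force()-f0
    if abs(f[2])>2.5 or np.hypot(*f[:2])>5: break
print("probe",z,read_ee_pos(),f,read_t())
zs=z+.010; servo_line(at(-10,.062,zs),v=.1)
a=np.linspace(-20,-212.3,14)
for i,x in enumerate(a):
    servo_line(at(x,.0636,zs),v=.12 if i<len(a)-2 else .06)
    f=read_ft_force()-f0
    if np.abs(f).max()>12: print("force!",x,f); break
print(read_t(),f,read_ee_pos())
servo_line(at(x+7,.0636,zs),v=.1)
servo_line(at(x+7,.0636,.10),v=.2)
reach([.30,-.08,.22],best); print(read_t(),read_qpos())
s=shot("top","top2")
cv2.imwrite("pics/crop2.png",cv2.resize(s["img"][150:315,190:420,::-1],None,fx=3.4,fy=3.4,interpolation=cv2.INTER_CUBIC))
```

```text
probe -0.009999999999999997 [ 0.53664329 -0.32314615 -0.00974935] [-0.12855947 -1.55332978  3.13780021] 17.25
21.7167 [ 1.49454691 -1.67617146  0.63948852] [ 4.21890634e-01 -2.77250613e-01 -7.68653151e-05]
23.9167 [-52.11756518 -18.11998756  45.35385566 128.63822977  14.13555775
  65.04599289 -59.29802475]
```

View pics/crop2.png

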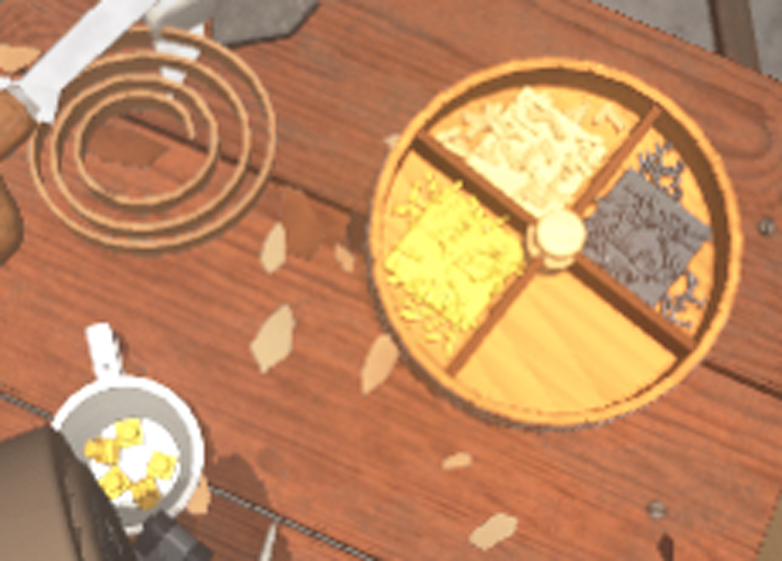

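```bash
cat >> h.py <<'E'
OFF=.051
def toolpose(o,psi,th,beta,fl,axis='y',sg=-1,g=(.060,0,.044)):
    """mug underside origin o, heading psi, tipped th -> TCP pos, orientation"""
    R=mugR(psi,th,axis,sg); B=Ro.from_euler('y',beta,degrees=True).as_matrix()
    p=np.array(o)+R@(np.array(g)+OFF*(B@[0,0,-1])); return p.tolist(),eul(R@B@rel(fl)).tolist()
def origin_for_lip(lip,psi,th,l=(-.038,0,.072),axis='y',sg=-1): return np.array(lip)-mugR(psi,th,axis,sg)@np.array(l)
E
python3 -W ignore - <<'E'
from h import *
s=np.load("pics/top2.npz"); c=lambda x,y,z:onz(s,x/3.4+190,y/3.4+150,z); H=np.array([.4754,-.3119,0])
print([round(float(np.degrees(np.arctan2(*(c(*p,.056)-H)[[1,0]]))),1) for p in [(415,135),(655,110),(690,350),(455,370)]])
print(np.round(read_qpos()))
M=[.3889,-.0846,0]
for b in (0,15,30,45):
  for fl in (0,1):
    for dz in (0,.12):
      p,e=toolpose([M[0],M[1],dz],6.8,0,b,fl); q=ik(p,e); print("grasp",b,fl,dz,None if q is None else np.round(q))
P=[.418,-.312,.115]
for b in (0,15,30):
 for fl in (0,1):
  for psi in (-150,-135,-120,-105,-90,-75,-60,0,15,30,45,60):
    qs=[ik(*toolpose(origin_for_lip(P,psi,th),psi,th,b,fl)) for th in (50,80,105,130)]
    if all(q is not None for q in qs): print(b,fl,psi,*[np.round(q).astype(int).tolist() for q in (qs[0],qs[3])])
E
```

```text
[46.0, -44.0, -135.8, 135.4]
[-52. -18.  45. 129.  14.  65. -59.]
grasp 0 0 0 [-18.  29.  28. 127. -27.  30. -52.]
grasp 0 0 0.12 [-35.  19.  48. 122. -19.  47. -58.]
grasp 0 1 0 [ 47.  42. -62. 122.  52.  48.  49.]
grasp 0 1 0.12 [ 49.  27. -61. 116.  29.  54.  70.]
grasp 15 0 0 [-26.  39.  39. 116. -25.  50. -54.]
grasp 15 0 0.12 [-36.  32.  54. 111. -21.  65. -54.]
grasp 15 1 0 [ 42.  50. -61. 110.  44.  67.  55.]
grasp 15 1 0.12 [ 43.  37. -61. 105.  30.  74.  67.]
grasp 30 0 0 [-25.  48.  40. 105. -21.  68. -57.]
grasp 30 0 0.12 [-30.  40.  49. 101. -17.  80. -58.]
grasp 30 1 0 [ 37.  58. -62.  99.  40.  85.  56.]
grasp 30 1 0.12 [ 37.  47. -61.  95.  31.  92.  63.]
grasp 45 0 0 [-24.  58.  41.  94. -18.  84. -59.]
grasp 45 0 0.12 [-28.  50.  49.  92. -15.  94. -56.]
grasp 45 1 0 [ 33.  67. -62.  88.  38. 102.  56.]
grasp 45 1 0.12 [ 32.  57. -61.  86.  30. 108.  60.]
0 0 -150 [53, 53, -61, 99, 55, 112, 93] [-21, 95, 54, 83, 35, 109, 148]
0 0 -135 [52, 50, -61, 105, 63, 107, 102] [-18, 84, 33, 92, 48, 113, 123]
0 0 -120 [52, 47, -61, 111, 71, 101, 110] [-17, 79, 22, 102, 56, 113
[... 3300 characters left out ...]
42, 112, 1, 55, -23] [-22, 81, 55, 81, 21, 102, -31]
30 1 -135 [-5, 27, 45, 113, 2, 50, -9] [-32, 79, 56, 94, 25, 87, -36]
30 1 -120 [2, 24, 34, 114, 10, 45, -4] [-41, 78, 56, 106, 30, 72, -43]
30 1 -105 [10, 21, 23, 114, 17, 41, 3] [-48, 77, 53, 119, 41, 59, -57]
30 1 -90 [18, 20, 12, 115, 22, 38, 13] [-52, 75, 48, 132, 61, 52, -82]
30 1 -75 [27, 20, 1, 115, 25, 34, 24] [-50, 75, 38, 144, 85, 56, -114]
30 1 0 [77, 32, -61, 112, 34, 36, 90] [127, 93, -69, 139, 253, 25, -56]
30 1 30 [-10, 34, 66, 116, -60, 63, -153] [81, 58, -9, 117, -74, 94, -98]
30 1 45 [-6, 31, 58, 115, -54, 63, -144] [70, 59, 1, 105, -68, 108, -105]
30 1 60 [-4, 31, 56, 114, -49, 66, -133] [72, 63, -9, 91, -57, 109, -117]
```

Tray dividers now sit at 46, −44, −136 and 135°, so the empty pocket points to −x within about 1°. Next is the tilted pre-grasp at the handle. I'll check in the cameras whether the finger offset runs along the tool.

```bash
python3 -W ignore - <<'E'
from h import *
M=[.3889,-.0846,0]; b=30
p,e=toolpose(M,6.8,0,b,0); R=Ro.from_euler('xyz',e,degrees=True).as_matrix(); u=R[:,1]
ungrasp()
pre=(np.array(p)-.09*u).tolist(); reach(pre,e); print(read_t(),read_qpos(),"u",u,read_ee_pos())
A=shot("top","top3");B=shot("side","side3")
tcp=np.array(pre)
out=[]
for s,(r0,c0) in ((A,(150,160)),(B,(150,230))):
    im=s["img"][:,:,::-1].copy()
    for q,col in ((tcp-.051*u,(0,255,0)),(tcp-[0,0,-.039]-.012*u,(0,0,255))):
        print(proj(s,q)); cv2.circle(im,tuple(int(round(x)) for x in proj(s,q)),2,col,-1)
    out.append(cv2.resize(im[r0:r0+150,c0:c0+150],(390,390),interpolation=cv2.INTER_CUBIC))
cv2.imwrite("pics/pre.png",np.hstack(out))
E
```

```text
26.15 [-26.36038397  45.14796093  43.5080669   95.98387267 -18.75409123
  79.15473027 -59.40403437] u [-0.49648275 -0.05920198 -0.8660254 ] [ 0.46793049 -0.07515114  0.078631  ]
[210.84289593 218.14810355]
[212.89749167 229.26752252]
[267.84466081 216.26437609]
[280.06635136 215.47557047]
```

View pics/pre.png

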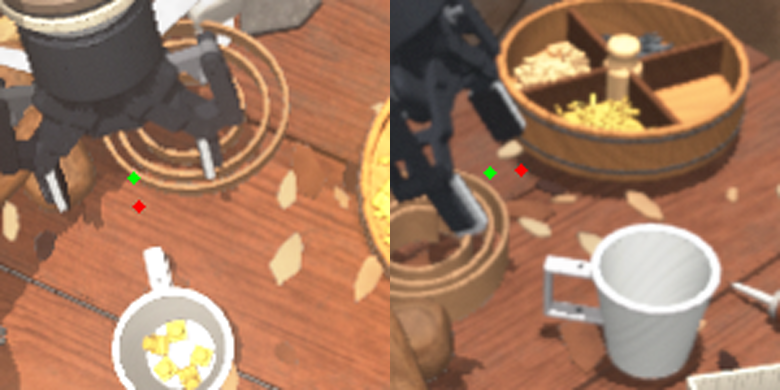

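Pads are midway at about (130,174) in the top panel and (488,163) in the side panel. That matches the green dot, so the offset runs along the tool. The fingers straddle the handle line, so I'll grasp and lift.

```bash
python3 -W ignore - <<'E'
from h import *
M=[.3889,-.0846,0]; b=30
p,e=toolpose(M,6.8,0,b,0)
servo_line(p,v=.12); print(read_ee_pos(),read_ft_force())
clamp(); print("gap",read_finger_gap(),read_t())
servo_line([p[0],p[1],p[2]+.13],v=.15); print("gap",read_finger_gap(),read_ft_force(),read_t(),read_qpos())
psi=40
d=-np.array([np.cos(np.radians(psi)),np.sin(np.radians(psi)),0])
for L in ([.4163,-.3119,.15],):
  for th in (30,60,90,110,130,140):
    q=ik(*toolpose(origin_for_lip(np.array(L)-.012*d,psi,th),psi,th,b,0)); print(th,None if q is None else np.round(q))
B=shot("side","side4");A=shot("top","top4")
cv2.imwrite("pics/lift.png",np.hstack([s["img"][130:330,150:400,::-1] for s in (A,B)]))
E
```

```text
[ 4.23919271e-01 -8.05709624e-02  2.81694860e-04] [-0.26813604  0.01721987 -0.57650088]
gap 0.010567279518605985 27.825
gap 0.0110584800927613 [ 0.83567442 -0.54304569 -1.95357251] 28.8417 [-29.16441308  38.41488543  46.33131742 100.8009076  -15.17703266
  80.55548531 -59.58068931]
30 [ -6.  25.  36. 107. -18.  53. -11.]
60 [  7.  23.  45. 114. -54.  63.  32.]
90 [ 26.  37.  50. 117. -74.  97.  63.]
110 [ 49.  43.  27. 115. -75. 104.  72.]
130 [ 92.  59. -30. 109. -62.  84.  64.]
140 [ 77.  62.  -8. 108. -70. 107.  77.]
```

View pics/lift.png

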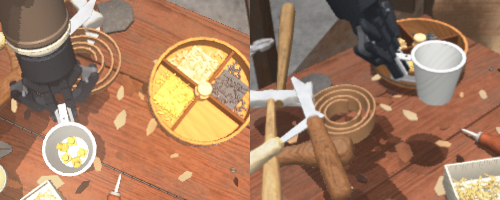

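```bash
python3 -W ignore - <<'E'
from h import *
b=30; psi=40; d=-np.array([np.cos(np.radians(psi)),np.sin(np.radians(psi)),0])
def go(th,z):
    L=np.array([.4163,-.3119,z])-.012*d
    reach(*toolpose(origin_for_lip(L,psi,th),psi,th,b,0))
for th,z in ((30,.16),(55,.16),(75,.15),(75,.105),(90,.105),(100,.1),(108,.1),(116,.1),(125,.1)):
    go(th,z); print(th,round(read_t(),2),np.round(read_qpos()),round(read_finger_gap(),4),np.round(read_ft_force(),1))
sleep(.3)
go(136,.105); sleep(.3)
A=shot("top","top5");B=shot("side","side5"); print(read_t())
cv2.imwrite("pics/pour.png",np.hstack([cv2.resize(s["img"][r:r+150,c:c+160,::-1],None,fx=2.4,fy=2.4,interpolation=cv2.INTER_CUBIC) for s,r,c in ((A,150,280),(B,100,260))]))
E
```

```text
30 29.76 [ -6.  25.  36. 107. -18.  54. -12.] 0.0114 [-0.3  0.4 -2.9]
55 30.35 [ 16.  19.  26. 112. -41.  55.  17.] 0.0111 [-0.6 -0.2 -2.5]
75 30.87 [ 35.  23.  21. 115. -60.  67.  42.] 0.0108 [ 0.1  0.3 -3. ]
75 31.17 [ 36.  27.  20. 117. -63.  64.  48.] 0.0111 [-0.  -0.5 -2.7]
90 31.54 [ 48.  33.  17. 117. -70.  77.  61.] 0.0112 [ 0.1  0.4 -1.5]
100 31.82 [ 55.  40.  14. 116. -72.  85.  68.] 0.011 [ 0.   0.4 -2.1]
108 32.08 [ 59.  45.  11. 115. -72.  92.  72.] 0.0113 [ 0.5  1.  -0.6]
116 32.33 [ 63.  50.   8. 113. -73.  97.  76.] 0.0111 [ 0.9 -0.4 -1.4]
125 32.61 [ 67.  56.   5. 111. -72. 103.  79.] 0.0108 [-0.9  0.3 -1. ]
33.6
```

View pics/pour.png

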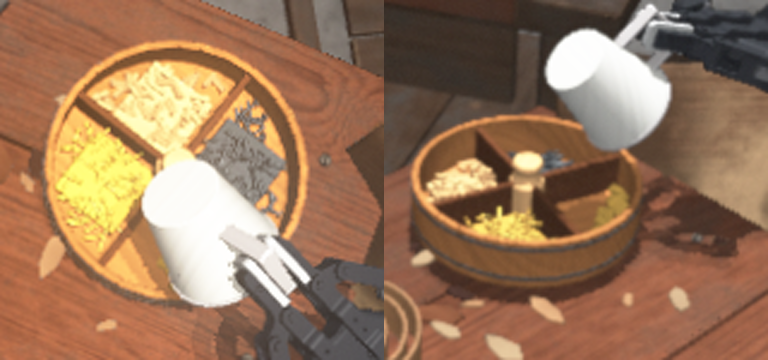

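The studs show as a brass heap in the near pocket, at about (612,205) in the right panel. I'll jiggle the mug, bring it back upright over its spot and check it for leftover brass.

```bash
python3 -W ignore - <<'E'
from h import *
b=30; psi=40; d=-np.array([np.cos(np.radians(psi)),np.sin(np.radians(psi)),0])
def go(th,z):
    L=np.array([.4163,-.3119,z])-.012*d
    reach(*toolpose(origin_for_lip(L,psi,th),psi,th,b,0))
for th in (128,138,128,138): go(th,.105)
sleep(.3)
for th,z in ((110,.115),(75,.14),(40,.17)): go(th,z)
M=[.3889,-.0846]
reach(*toolpose([*M,.13],6.8,0,b,0)); sleep(.2)
print(read_t(),read_finger_gap(),read_qpos())
A=shot("top","top6"); im=A["img"]; hsv=cv2.cvtColor(im,cv2.COLOR_RGB2HSV)
c=proj(A,[*M,.2]); m=cv2.inRange(hsv,(18,110,110),(35,255,255)); r=np.zeros_like(m); cv2.circle(r,(int(c[0]),int(c[1])),20,255,-1)
print("mouth px",c,"yellow in mug",cv2.countNonZero(m&r))
a=im[170:300,290:420,::-1]; x,y=int(c[0]),int(c[1]); bb=im[max(y-50,0):y+50,max(x-50,0):x+50,::-1]
cv2.imwrite("pics/last.png",np.hstack([cv2.resize(a,(400,400),interpolation=cv2.INTER_CUBIC),cv2.resize(bb,(400,400),interpolation=cv2.INTER_CUBIC)]))
E
```

```text
38.2417 0.011053563296100218 [-22.45312155  34.92434057  34.96325089 100.23532366  -9.9924802
  79.57457738 -66.60782996]
mouth px [219.37240163 278.44910861] yellow in mug 0
```

View pics/last.png

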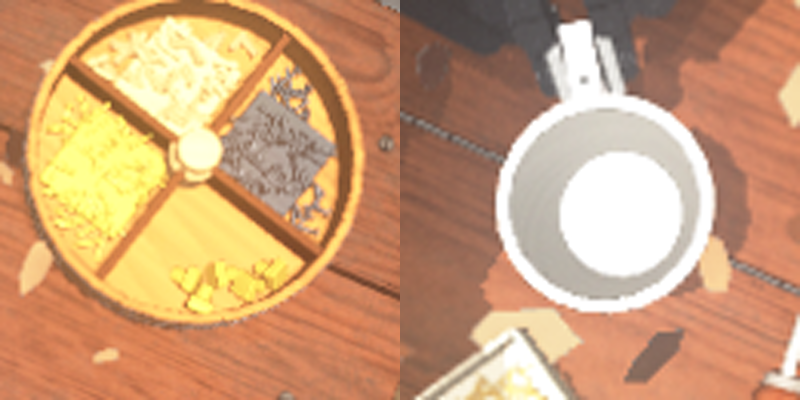

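The mug is empty and the stud cluster is in the near pocket, around (230,285), with the tray still aligned. Now I'll set the mug down.

```bash
python3 -W ignore - <<'E'
from h import *
b=30; M=[.3889,-.0846]
p,e=toolpose([*M,0],6.8,0,b,0)
servo_line([p[0],p[1],p[2]+.012],v=.12); f0=read_ft_force(); dz=.012
while dz>-.004:
    dz-=.002; servo_line([p[0],p[1],p[2]+dz],v=.04); f=read_ft_force()-f0
    if f[2]>2.5: break
print("down",dz,f,read_t())
ungrasp(); sleep(.3)
u=Ro.from_euler('xyz',e,degrees=True).as_matrix()[:,1]
servo_line((np.array(read_ee_pos())-.10*u).tolist(),v=.12)
q=read_ee_pos(); servo_line([q[0]+.05,q[1],q[2]+.12],v=.2); sleep(.3)
A=shot("top","top7");B=shot("side","side7")
for s,n in ((A,"top"),(B,"side")):
    o=np.load(f"pics/{n}0.npz")["img"]; c=proj(s,[*M,.036]).astype(int)
    def w(im): 
        h=cv2.cvtColor(im,cv2.COLOR_RGB2HSV); m=cv2.inRange(h,(0,0,120),(180,45,255)); r=np.zeros_like(m); cv2.circle(r,tuple(c.tolist()),36,255,-1)
        m=m&r; n_,l,st,ce=cv2.connectedComponentsWithStats(m); k=1+np.argmax(st[1:,4]); return st[k].tolist(),ce[k].round(1)
    print(n,w(o),w(s["img"]))
im=A["img"]; d=np.abs(im[160:285,290:420].astype(int)-np.load("pics/top6.npz")["img"][160:285,290:420]).max(2); print("tray diff",(d>30).sum())
print(read_t(),read_ft_force(),read_finger_gap())
E
```

```text
down 0.0 [ 0.47891734 -0.96499429  2.90905517] 40.925
top ([203, 250, 47, 58, 1471], array([225.4, 281.2])) ([204, 250, 46, 58, 1819], array([226.3, 282.2]))
side ([295, 236, 62, 60, 2344], array([329. , 263.1])) ([295, 236, 62, 59, 2351], array([329.1, 262.8]))
tray diff 0
44.1167 [-0.31602489 -0.14571053  0.03010988] 0.0856923207146378
```

The mug's outline matches its starting outline within 1 px in both views, so it is upright and in place. The tray hasn't moved and the gripper is clear.

```bash
python3 -c "
from h import *
sign_off(); print(read_t())"
```

```text
the job is handed in; nothing more can be done
the job is handed in; nothing more can be done
```

The job is done and was handed in at about 44 s on the robot's clock. I turned the tray clockwise by about 174°, tipped the studs from the mug, which I held by its handle, into the empty compartment, and put the mug back upright where it started.

**Last checks**
- **Tray:** in the picture taken after turning, the empty compartment points towards the robot to within about 1°. Comparing pictures from before and after setting the mug down shows it did not move.
- **Studs:** the mug was empty, with no brass-coloured pixels inside. The stud heap shows in the near compartment. I did not count all five one by one, as they overlap in the picture.
- **Mug:** its outline matches the starting outline within 1 px in both cameras. The gripper was open and touching nothing.
- **Other things on the bench:** I saw nothing out of place in the pictures, but did not measure the rubber heel again.

**What disagreed:** the real fingertips sit about 39 mm farther back along the tool than the given tool point implies. My first turning sweep therefore passed above the dividers without moving anything. I calibrated this by touching the compartment floor and corrected for it. The camera alone had suggested about 32 mm.

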